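# Tip the guide bushes out of their tilt-out bin

### The arm

A 6-joint arm with a two-finger parallel gripper is mounted at the origin on a cart in front of the work surface, level with it; the furniture and walls round the work are solid. World frame = base frame: x ahead of the robot, y to its left, z up, the work surface at z = 0. Lengths are in mm, angles in rad, forces in N, time in s.
With the tool pointing down it reaches from about 400 to 925 mm from the base axis. Payload 12.5 kg.
Tool frame: the origin (TCP) lies midway between the tips of the shut fingers; the grasp point (between the pads) lies 19 mm behind it; z points along the fingers, y is the line along which they close (so a half turn about z gives the same grasp; the last joint's range is limited). The gripper opens to 95 mm and grips with 3 to 60 N. Pads are 20 mm wide; open, the fingers measure 119 mm over their backs; the gripper's body (75 mm by 180 mm) begins 59 mm behind the grasp point.
Start: joints at [-1.309, 0.491, 1.559, -0, 1.092, -0.106], TCP at [224.751, -583.21, 214.661] pointing down, gripper open.
Joint ranges: [-3.1, 3.1], [-0.84, 2.19], [0.05, 2.79], [-1.13, 4.28], [0.06, 2.93], [-2.69, 2.69]. Speed limits (rad/s): [2.22, 2.22, 2.79, 3.14, 3.14, 3.14].

### API

Orientations are given as [roll, pitch, yaw] about the fixed x, y, z axes, in that order (R = Rz(yaw) Ry(pitch) Rx(roll)).
In Python, from cell import state, read_camera, camera_info, env gives the robot as it stands.
- The arm moves only by the tool move_arm, never from a script. Its argument "commands" is a list of rows, each a list of 3 entries, a list of its own where there are three numbers: the shift along the world's x, y, z in cm, then the turn, a rotation vector about the world's x, y, z in degrees, then the opening, from 0 (shut) to 1 (fully open). A call has 1 to 10 rows; each row shifts and turns the commanded pose from where the row before left it; what a row does not reach is not made up. A row lasts 1/10 s, in which the tool goes at most 50 mm and 8.59 degrees, less where a joint would pass 70% of its speed; a pose out of reach is approached as far as the arm can. A call with a gripper value outside its range is refused whole. The fingers move at their own pace and stop on an object; the grip force is fixed at half the most. Time passes only in rows, so rows that do not move let the fingers close. It gives the time, the measured TCP pose, the force, the opening and the grip force at its end, in the units of the state.
- state(): the state, without advancing time (a new reading comes with each control period).
- read_camera(name): name is "scene" or "top"; returns the picture (420x560x3 uint8, blue, green, red); there is no depth.
- camera_info(name): a dict with "K" (3x3 intrinsics, pixels), "cam_to_world" (4x4, takes a point from camera to world coordinates). Camera axes: x right, y down, z forward; pixel columns grow to the right and rows downward; lengths in mm; the calibration is good to about 2 mm. A picture is of the moment at which its call begins. camera_info takes no time and is no camera call.
- env.job_done(): hands the job in; it is judged then, once.
The state is a dict: "t": time; "joints": joint angles; "qvel": joint speeds; "tau": joint torques, N m; "eef_pos": TCP position; "tcp_rot": TCP orientation; "ft_force": force on the tool from outside, world axes, zero at the start; "moment": the same for the moment, N m; "opening": opening from 0.0 (shut) to 1.0 (fully open); "grip_force": force on a finger pad.
Only numpy, scipy, OpenCV 4.12 (cv2) and the standard library are available. Lean on these libraries where they do the work, as an engineer would, in place of code of your own. Each camera call takes 0.05 s, during which the arm holds its last target. There are 200 camera calls.

### The job

Two tilt-out bins stand on the worktable. Take the wider one, which holds the two round steel bushes, by the bar at its back, pull it forward over its pivot to its stop so that both bushes tip out into the tray at its foot, and let go. Leave that bin tipped at its stop with the bushes lying in its tray, and leave the narrower bin closed.

Things in the scene. Friction and masses are not known exactly. Their poses are not given: they have to be found in the camera images.
- bush_stand: fixed aluminium stand of the wider bin, 275 x 138 mm. Origin on the table straight under the middle of the bin's pivot axis; x points to its back, y to its left, z up. Pivot axis: parallel to y, 100 mm above the origin. Its catch tray has walls 35 mm high and is inside from x = -161 to +6 mm and y = -65 to +65 mm, floor 4 mm high. Two cheek plates beside the pivot, 118 mm high.
- bush_bin (a joint): hinge of the wider grey bin (124 mm wide, 75 deep, back 80 high, open top, low outward-sloping front): 0 = closed and level, grows as it is pulled forward (to the stand's -x), 1.6 rad = at its stop, lying on its front, mouth over the tray. Stiff (3 to 5 N at the bar); stays where it is left. Starts closed.
- bush_bar (a point): middle of the wider bin's pull bar: round black grip 14 mm thick, 60 mm long between two thin arms, parallel to the stand's y, about 30 mm above and behind the bin's back rim; it can turn between the fingers. From the pivot axis: closed 105 mm behind and 112 mm above it; on a 153 mm circle about it; at the stop 115 mm in front and 102 mm above, 30 mm over the bin's side then uppermost.
- bush_1_mid (a point): centre of one steel bush: a plain ring 30 mm across, bore 16 mm, 22 mm long, 60 g, standing on end on the floor of the wider bin at the start
- bush_2_mid (a point): centre of the other steel bush, just like the first, beside it in the wider bin at the start
- block_bin (a joint): hinge of the narrower bin (80 mm wide, otherwise built alike, on its own stand and holding two small oblong aluminium blocks): 0 = closed; it is to stay closed

How it is judged:
By the outcome, as a careful person would: the job done as asked, in the order asked, and still so for the second after the job is handed in, with the robot touching nothing.
It also fails if it takes over 42 s, if anything falls off the work surface, if the arm or the gripper's body presses on something with over 40 N, if the wrist force passes 120 N, or if a joint passes its speed limit or range.

## Working session

There is one attempt and no reset: what is moved stays moved. The work goes in short steps, Python scripts to look and compute and a tool call to move; the robot and the scene stay as the last step left them, time stands still between calls to the robot, and variables do not carry over. Pictures are saved under pics/ and viewed, at most 10 in all, crops included, and the job is handed in when it is done.

Besides the shell and the picture viewer there is one more tool, called after "Emit:" in YAML: its name, and indented under it one key for each argument. move_arm: Moves the arm, as the interface text tells. Its arguments: {"type":"object","properties":{"commands":{"type":"array"}},"required":["commands"]}

```bash
mkdir -p pics; ls
python3 - <<'E'
from cell import state, read_camera, camera_info, env
import cv2,numpy as np
np.set_printoptions(precision=4,suppress=True)
for n in("scene","top"):
    im=read_camera(n);cv2.imwrite(f"pics/{n}0.png",im);i=camera_info(n);print(n,np.array(i["K"]),np.array(i["cam_to_world"]))
print(state())
E
```

```text
pics
scene [[527.2388   0.     278.6116]
 [  0.     527.2388 208.8204]
 [  0.       0.       1.    ]] [[ -0.7875  -0.277    0.5506 -58.5962]
 [ -0.6161   0.3804  -0.6897 856.4   ]
 [ -0.0184  -0.8823  -0.4703 705.3443]
 [  0.       0.       0.       1.    ]]
top [[464.1754   0.     283.8801]
 [  0.     464.1754 209.7038]
 [  0.       0.       1.    ]] [[  -0.0204   -0.999     0.041   551.8908]
 [  -0.9997    0.0198   -0.0147   10.2017]
 [   0.0139   -0.0413   -0.9991 1321.8683]
 [   0.        0.        0.        1.    ]]
{'t': 0.1, 'joints': array([-1.3086,  0.4915,  1.5594, -0.    ,  1.0917, -0.1056]), 'qvel': array([-0.0002, -0.0029, -0.001 , -0.0003, -0.0003, -0.0001]), 'tau': array([  0.0038, -61.362 , -25.8607,   0.0694,   0.0469,  -0.    ]), 'eef_pos': array([ 224.6765, -582.993 ,  214.1245]), 'tcp_rot': array([-3.1406, -0.0001,  0.3678]), 'ft_force': array([ 0.8484, -0.3974, -1.2934]), 'moment': array([ 0.0534,  0.0186, -0.0366]), 'grip_force': 0.0, 'opening': 1.0016242765608359}
```

View pics/scene0.png

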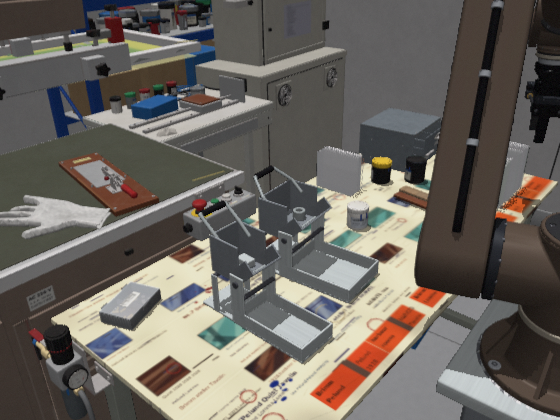

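View pics/top0.png

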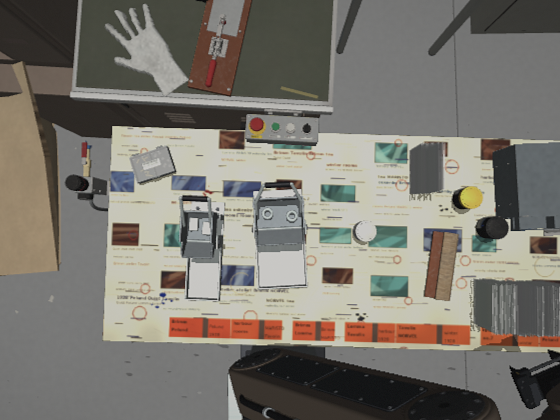

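The wider bin, holding two rings, is at about (280, 235) in the top view. Its bar is at the far side near row 187, and its tray faces the robot. The narrow bin is at about (202, 240). I'll enlarge both views.

Run:
```python
import cv2
a=cv2.imread("pics/top0.png")[170:300,165:325];cv2.imwrite("pics/top0c.png",cv2.resize(a,None,fx=4.6,fy=4.6,interpolation=cv2.INTER_CUBIC))
a=cv2.imread("pics/scene0.png")[155:305,230:390];cv2.imwrite("pics/scene0c.png",cv2.resize(a,None,fx=4,fy=4,interpolation=cv2.INTER_CUBIC))
```

```text
(no output)
```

View pics/top0c.png

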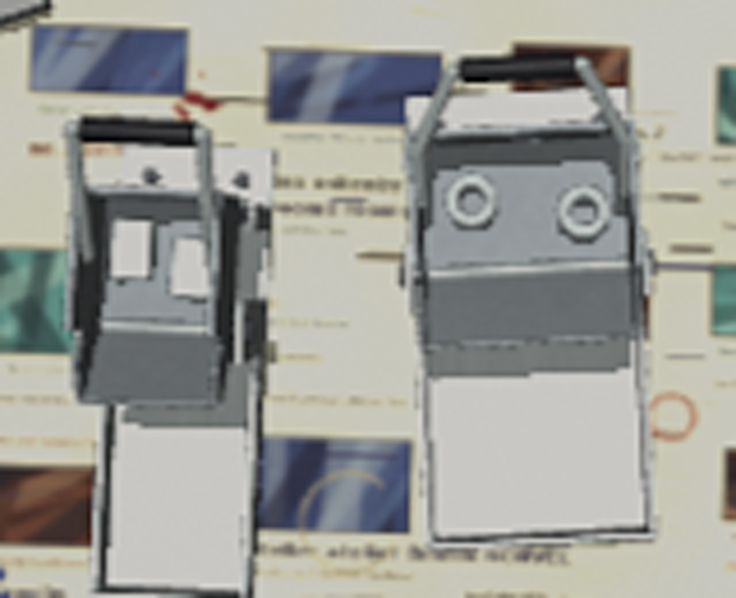

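View pics/scene0c.png

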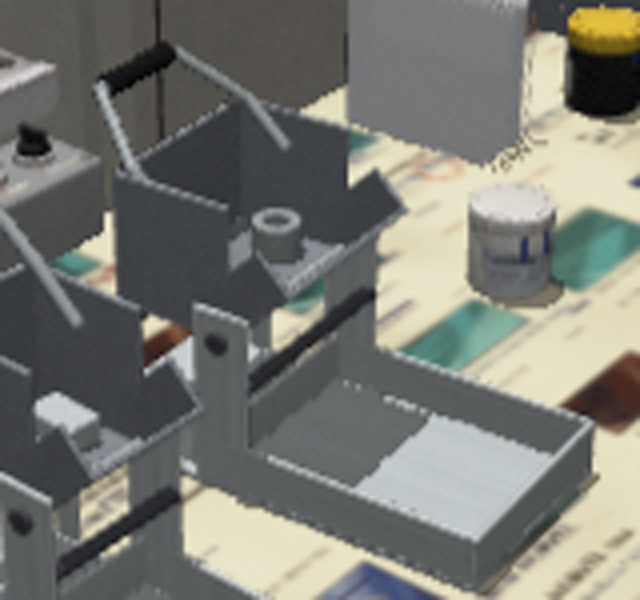

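The top crop shows the wide bin's bar from (460,70) to (580,66), and its tray's front corners at (433,541) and (652,530). In the scene crop the bar runs from (105,83) to (172,50).

```bash
cat > h.py <<'E'
import numpy as np
from cell import camera_info
np.set_printoptions(precision=1,suppress=True)
def ray(n,uv):
    i=camera_info(n);T=np.array(i["cam_to_world"]);d=T[:3,:3]@np.linalg.solve(np.array(i["K"]),[*uv,1.]);return T[:3,3],d/np.linalg.norm(d)
def atz(n,uv,z):
    o,d=ray(n,uv);return o+d*(z-o[2])/d[2]
def tri(a,b):
    A=np.zeros((3,3));B=np.zeros(3)
    for n,uv in(("top",a),("scene",b)):
        o,d=ray(n,uv);P=np.eye(3)-np.outer(d,d);A+=P;B+=P@o
    return np.linalg.solve(A,B)
E
python3 - <<'E'
from h import *
t=lambda u,v:(165+u/4.6,170+v/4.6)
s=lambda u,v:(230+u/4,155+v/4)
print("tri",tri(t(520,68),s(138,66)))
print("z212",atz("top",t(520,68),212),atz("scene",s(138,66),212))
for p in((460,70),(580,66)):print(atz("top",t(*p),212))
for p in((433,541),(652,530)):print("front",atz("top",t(*p),35))
for p in((472,540),(592,425)):print("frontS",atz("scene",s(*p),35))
print("pivL-S",atz("scene",s(215,343),100),"tubetop",atz("scene",s(512,205),40))
print("narrow bar",[atz("top",t(*p),212) for p in((80,130),(195,132))])
E
```

```text
tri [658.    7.  211.4]
z212 [657.5   6.7 212. ] [657.6   8.4 212. ]
[657.1  37.9 212. ]
[658.  -24.7 212. ]
front [391.4  63.8  35. ]
front [395.1 -67.5  35. ]
frontS [386.8  71.8  35. ]
frontS [388.7 -60.5  35. ]
pivL-S [549.4  79.1 100. ] tubetop [ 556.6 -256.9   40. ]
narrow bar [array([629.6, 235.7, 212. ]), array([627.4, 176.1, 212. ])]
```

Emit:
move_arm:
  commands:
    - [[2.2,3.0,0.9],[0,0,3.5],0.6]
    - [[2.2,3.0,0.9],[0,0,3.5],0.6]
    - [[2.2,3.0,0.9],[0,0,3.5],0.6]
    - [[2.2,3.0,0.9],[0,0,3.5],0.6]
    - [[2.2,3.0,0.9],[0,0,3.5],0.6]
    - [[2.2,3.0,0.9],[0,0,3.5],0.6]
    - [[2.2,3.0,0.9],[0,0,3.5],0.6]
    - [[2.2,3.0,0.9],[0,0,3.5],0.6]
    - [[2.2,3.0,0.9],[0,0,3.5],0.6]
    - [[2.2,3.0,0.9],[0,0,3.5],0.6]

```text
t: 1.1
eef_pos: [445.3, -281.8, 304.9]
tcp_rot: [-3.141, -0.0, 0.981]
ft_force: [-0.3, 0.0, -0.1]
opening: 0.6
grip_force: 0.0
```

Emit:
move_arm:
  commands:
    - [[2.1,2.9,0],[0,0,3.5],0.5]
    - [[2.1,2.9,0],[0,0,3.5],0.5]
    - [[2.1,2.9,0],[0,0,3.5],0.5]
    - [[2.1,2.9,0],[0,0,3.5],0.5]
    - [[2.1,2.9,0],[0,0,3.5],0.5]
    - [[2.1,2.9,0],[0,0,3.5],0.5]
    - [[2.1,2.9,0],[0,0,3.5],0.5]
    - [[2.1,2.9,0],[0,0,3.5],0.5]
    - [[2.1,2.9,0],[0,0,3.5],0.5]
    - [[2.3,2.8,0],[0,0,3.5],0.5]

```text
t: 2.1
eef_pos: [657.3, 7.2, 304.4]
tcp_rot: [-3.141, -0.0, 1.592]
ft_force: [0.7, -0.2, -0.9]
opening: 0.503
grip_force: 0.0
```

Emit:
move_arm:
  commands:
    - [[0,0,-2.0],[0,0,0],0.5]
    - [[0,0,-2.0],[0,0,0],0.5]
    - [[0,0,-2.0],[0,0,0],0.5]
    - [[0,0,0],[0,0,0],0.5]

```text
t: 2.5
eef_pos: [655.7, 6.0, 241.7]
tcp_rot: [-3.137, -0.001, 1.59]
ft_force: [-0.4, 0.4, 0.0]
opening: 0.501
grip_force: 0.0
```

Run:
```python
from cell import *
import cv2,numpy as np
a=read_camera("scene")[130:280,220:400];b=read_camera("top")[140:290,220:400]
cv2.imwrite("pics/g1.png",np.hstack([cv2.resize(x,(400,333),interpolation=cv2.INTER_CUBIC) for x in(a,b)]))
s=state();print(s["eef_pos"],s["tcp_rot"],s["joints"])
```

```text
[656.83574747   5.76215184 244.89121555] [-3.14123722e+00 -7.50960114e-05  1.58945673e+00] [-9.17370957e-02  5.11925016e-01  1.43625652e+00  3.81595843e-05
  1.19377267e+00 -1.10411565e-01]
```

View pics/g1.png

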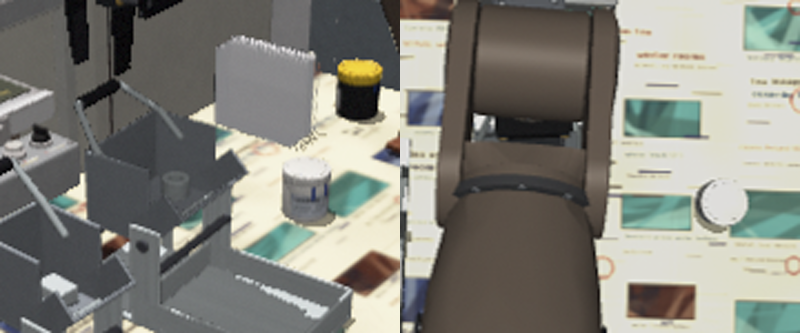

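The fingers straddle the bar: in the scene crop their tips are at about (78,62) and (118,72), with the bar below between (80,105) and (122,85). Next I descend and grip.

Emit:
move_arm:
  commands:
    - [[0.1,0.1,-1.8],[0,0,0],0.5]
    - [[0,0,-1.7],[0,0,0],0.5]
    - [[0,0,-1.7],[0,0,0],0.5]
    - [[0,0,0],[0,0,0],0.5]
    - [[0,0,0],[0,0,0],0.1]
    - [[0,0,0],[0,0,0],0.0]
    - [[0,0,0],[0,0,0],0.0]
    - [[0,0,0],[0,0,0],0.0]

```text
t: 3.4
eef_pos: [658.0, 6.8, 193.4]
tcp_rot: [3.14, 0.0, 1.59]
ft_force: [-0.6, -0.9, 0.0]
opening: 0.22
grip_force: 0.0
```

Emit:
move_arm:
  commands:
    - [[0,0,0],[0,0,0],0.0]
    - [[0,0,0],[0,0,0],0.0]
    - [[0,0,0],[0,0,0],0.0]

```text
t: 3.7
eef_pos: [658.1, 6.8, 193.1]
tcp_rot: [3.14, 0.0, 1.59]
ft_force: [1.1, 0.2, 3.4]
opening: 0.139
grip_force: 30.0
```

Run:
```python
import numpy as np
np.set_printoptions(precision=1,suppress=True)
th=np.linspace(0,1.62,28);c,s=np.cos(th),np.sin(th)
x=105*c-112*s; z=112*c+105*s
print(np.c_[th,x-105,z-112,np.r_[0,np.diff(x)]/10*10,np.r_[0,np.diff(z)]])
```

```text
[[   0.     0.     0.     0.     0. ]
 [   0.1   -6.9    6.1   -6.9    6.1]
 [   0.1  -14.2   11.8   -7.3    5.7]
 [   0.2  -21.7   17.    -7.6    5.2]
 [   0.2  -29.6   21.7   -7.9    4.8]
 [   0.3  -37.8   26.    -8.2    4.3]
 [   0.4  -46.2   29.8   -8.4    3.8]
 [   0.4  -54.8   33.1   -8.6    3.3]
 [   0.5  -63.6   35.8   -8.8    2.7]
 [   0.5  -72.5   38.    -8.9    2.2]
 [   0.6  -81.6   39.7   -9.1    1.7]
 [   0.7  -90.7   40.9   -9.1    1.1]
 [   0.7  -99.9   41.4   -9.2    0.6]
 [   0.8 -109.1   41.5   -9.2    0. ]
 [   0.8 -118.3   40.9   -9.2   -0.5]
 [   0.9 -127.5   39.9   -9.1   -1.1]
 [   1.  -136.5   38.2   -9.1   -1.6]
 [   1.  -145.5   36.1   -9.    -2.2]
 [   1.1 -154.3   33.4   -8.8   -2.7]
 [   1.1 -162.9   30.2   -8.6   -3.2]
 [   1.2 -171.3   26.4   -8.4   -3.7]
 [   1.3 -179.5   22.2   -8.2   -4.2]
 [   1.3 -187.4   17.5   -7.9   -4.7]
 [   1.4 -195.1   12.3   -7.6   -5.2]
 [   1.4 -202.3    6.7   -7.3   -5.6]
 [   1.5 -209.3    0.7   -6.9   -6.1]
 [   1.6 -215.9   -5.8   -6.6   -6.5]
 [   1.6 -222.   -12.6   -6.2   -6.8]]
```

Emit:
move_arm:
  commands:
    - [[-0.69,-0.02,0.61],[0,0,0],0]
    - [[-0.73,-0.02,0.57],[0,0,0],0]
    - [[-0.76,-0.02,0.52],[0,0,0],0]
    - [[-0.79,-0.02,0.48],[0,0,0],0]
    - [[-0.82,-0.02,0.43],[0,0,0],0]
    - [[-0.84,-0.02,0.38],[0,0,0],0]
    - [[-0.86,-0.02,0.33],[0,0,0],0]
    - [[-0.88,-0.02,0.27],[0,0,0],0]
    - [[0,0,0],[0,0,0],0]

```text
t: 4.6
eef_pos: [595.1, 4.7, 230.8]
tcp_rot: [3.136, 0.001, 1.59]
ft_force: [3.2, -1.4, 12.7]
opening: 0.14
grip_force: 30.1
```

Emit:
move_arm:
  commands:
    - [[-0.45,-0.01,0.17],[0,0,0],0]
    - [[-0.45,-0.01,0.15],[0,0,0],0]
    - [[-0.45,-0.01,0.1],[0,0,0],0]
    - [[-0.46,-0.01,0.09],[0,0,0],0]
    - [[-0.46,-0.01,0.06],[0,0,0],0]
    - [[-0.46,-0.01,0.05],[0,0,0],0]
    - [[-0.46,-0.01,0.03],[0,0,0],0]
    - [[-0.46,-0.01,0.03],[0,0,0],0]
    - [[-0.46,-0.01,0.0],[0,0,0],0]
    - [[-0.46,-0.01,0.0],[0,0,0],0]

```text
t: 5.6
eef_pos: [549.6, 3.8, 236.5]
tcp_rot: [3.137, 0.001, 1.589]
ft_force: [5.2, -0.3, 2.2]
opening: 0.139
grip_force: 30.0
```

Emit:
move_arm:
  commands:
    - [[-0.46,-0.01,-0.03],[0,0,0],0]
    - [[-0.46,-0.01,-0.03],[0,0,0],0]
    - [[-0.46,-0.01,-0.05],[0,0,0],0]
    - [[-0.46,-0.01,-0.05],[0,0,0],0]
    - [[-0.46,-0.01,-0.08],[0,0,0],0]
    - [[-0.45,-0.01,-0.08],[0,0,0],0]
    - [[-0.45,-0.01,-0.11],[0,0,0],0]
    - [[-0.45,-0.01,-0.11],[0,0,0],0]
    - [[-0.44,-0.01,-0.13],[0,0,0],0]
    - [[-0.44,-0.01,-0.14],[0,0,0],0]

```text
t: 6.6
eef_pos: [502.4, 3.3, 227.2]
tcp_rot: [-3.141, -0.0, 1.589]
ft_force: [2.7, 2.4, 2.4]
opening: 0.136
grip_force: 30.0
```

Emit:
move_arm:
  commands:
    - [[-0.43,-0.01,-0.16],[0,0,0],0]
    - [[-0.43,-0.01,-0.16],[0,0,0],0]
    - [[-0.42,-0.01,-0.19],[0,0,0],0]
    - [[-0.42,-0.01,-0.19],[0,0,0],0]
    - [[-0.41,-0.01,-0.21],[0,0,0],0]
    - [[-0.41,-0.01,-0.21],[0,0,0],0]
    - [[-0.4,-0.01,-0.23],[0,0,0],0]
    - [[-0.39,-0.01,-0.24],[0,0,0],0]
    - [[-0.38,-0.01,-0.26],[0,0,0],0]
    - [[-0.38,-0.01,-0.26],[0,0,0],0]

```text
t: 7.6
eef_pos: [462.1, 2.3, 205.9]
tcp_rot: [3.141, -0.0, 1.589]
ft_force: [4.1, 2.8, 1.0]
opening: 0.138
grip_force: 30.0
```

Emit:
move_arm:
  commands:
    - [[-0.37,-0.01,-0.28],[0,0,0],0]
    - [[-0.36,-0.01,-0.28],[0,0,0],0]
    - [[-0.35,-0.01,-0.3],[0,0,0],0]
    - [[-0.34,-0.01,-0.31],[0,0,0],0]
    - [[-0.33,0,-0.32],[0,0,0],0]
    - [[-0.33,0,-0.33],[0,0,0],0]
    - [[0,0,0],[0,0,0],0]

```text
t: 8.3
eef_pos: [440.8, 1.6, 187.3]
tcp_rot: [-3.14, 0.0, 1.59]
ft_force: [2.4, -0.0, -4.4]
opening: 0.142
grip_force: 30.0
```

Emit:
move_arm:
  commands:
    - [[-0.15,0,-0.17],[0,0,0],0]
    - [[-0.15,0,-0.17],[0,0,0],0]
    - [[0,0,0],[0,0,0],0]

```text
t: 8.6
eef_pos: [438.4, 1.7, 184.3]
tcp_rot: [-3.141, 0.0, 1.59]
ft_force: [1.1, -1.3, -1.9]
opening: 0.138
grip_force: 30.0
```

Emit:
move_arm:
  commands:
    - [[-0.15,0,-0.17],[0,0,0],0]
    - [[0,0,0],[0,0,0],0]

```text
t: 8.8
eef_pos: [438.2, 1.6, 183.9]
tcp_rot: [3.138, 0.001, 1.589]
ft_force: [3.7, -0.2, 11.8]
opening: 0.134
grip_force: 30.0
```

Emit:
move_arm:
  commands:
    - [[-0.1,0,-0.12],[0,0,0],0]
    - [[0,0,0],[0,0,0],0]
    - [[0,0,0],[0,0,0],0]

```text
t: 9.1
eef_pos: [438.2, 1.6, 183.8]
tcp_rot: [3.135, 0.001, 1.59]
ft_force: [2.8, -0.1, 24.9]
opening: 0.141
grip_force: 30.0
```

Run:
```python
from cell import *
import cv2
a=read_camera("scene")[130:310,210:400];cv2.imwrite("pics/s1.png",cv2.resize(a,None,fx=3.3,fy=3.3,interpolation=cv2.INTER_CUBIC))
s=state();print(s["eef_pos"],s["ft_force"])
```

```text
[438.18729876   1.57088415 183.73730441] [ 3.70994868  1.83401558 24.64405143]
```

View pics/s1.png

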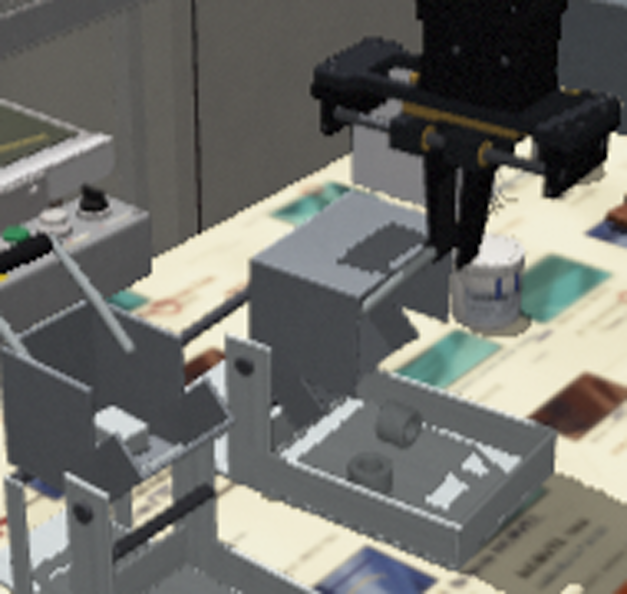

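The bin is at its stop: the bar has stopped moving and the force is rising. Both bushes lie in the tray, at about (370,470) and (397,422) in the crop. I'll take off the push, let go and rise.

Emit:
move_arm:
  commands:
    - [[0.1,0,0.15],[0,0,0],0]
    - [[0,0,0],[0,0,0],0.5]
    - [[0,0,0],[0,0,0],0.5]
    - [[0,0,0],[0,0,0],0.5]
    - [[0,0,0],[0,0,0],0.5]
    - [[0,0,0],[0,0,0],0.5]

```text
t: 9.75
eef_pos: [436.8, 1.8, 183.0]
tcp_rot: [-3.141, -0.0, 1.59]
ft_force: [0.3, 0.0, -0.5]
opening: 0.477
grip_force: 0.0
```

Emit:
move_arm:
  commands:
    - [[0,0,0.5],[0,0,0],0.5]
    - [[0,0,1.0],[0,0,0],0.5]
    - [[0,0,1.5],[0,0,0],0.5]
    - [[0,0,1.5],[0,0,0],0.5]
    - [[0,0,1.5],[0,0,0],0.5]
    - [[0,0,2],[0,0,0],0.5]
    - [[0,0,2],[0,0,0],0.5]
    - [[0,0,0],[0,0,0],0.5]
    - [[0,0,0],[0,0,0],0.5]

```text
t: 10.65
eef_pos: [436.9, 1.8, 283.4]
tcp_rot: [3.141, 0.0, 1.59]
ft_force: [-0.1, 0.6, -0.3]
opening: 0.502
grip_force: 0.0
```

Run:
```python
from cell import *
import cv2
a=read_camera("scene")[130:310,210:400];cv2.imwrite("pics/s2.png",cv2.resize(a,None,fx=3.3,fy=3.3,interpolation=cv2.INTER_CUBIC))
s=state();print(s["t"],s["eef_pos"],s["ft_force"])
```

```text
10.7 [436.69287441   1.84568138 282.85255831] [-0.41809976  0.43960425 -0.59089955]
```

View pics/s2.png

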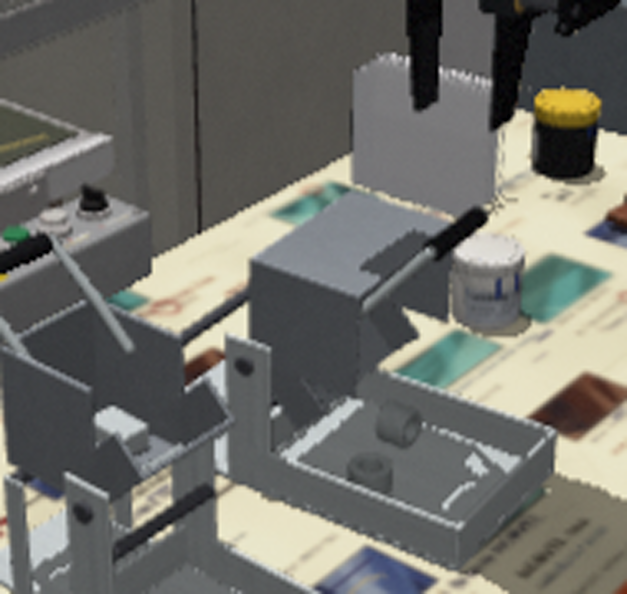

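The gripper is clear, with its fingers at about (425,100) and (505,120), well above the bar at (457,232). The wide bin hasn't moved from its stop, both bushes are in the tray, and the narrow bin is closed. I'm handing the job in.

```bash
python3 -c "
from cell import env
print(env.job_done())"
```

```text
the job is handed in; nothing more can be done
None
```

The wider bin is tipped at its stop with both bushes in its tray, the narrower bin is still closed, the arm is clear, and the job was handed in at about 10.7 s.

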